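# Uncover a sample slide and hold it flush on a sloped sprung stage

## Robot

A 6-joint arm with a two-finger parallel gripper is mounted at the origin on a cart in front of the work surface, level with it; the furniture and walls round the work are solid. World frame = base frame: x ahead of the robot, y to its left, z up, the work surface at z = 0. Lengths are in m, angles in degrees, forces in N, time in s.
With the tool pointing down it reaches from about 0.25 to 0.725 m from the base axis. Payload 9.7 kg.
Tool frame: the origin (TCP) lies at the very end of the fingers, on their centre line; the grasp point (between the pads) lies 19 mm behind it; z points along the fingers, y is the line along which they close (so a half turn about z gives the same grasp; the last joint's range is limited). The gripper opens to 85 mm and grips with 20 to 120 N. Pads are 22 mm wide; open, the fingers measure 114 mm over their backs; the gripper's body (76 mm by 85 mm) begins 54 mm behind the grasp point. The pads swing forward as they close: fully open they stand 13 mm farther back than shut.
Start: joints at [-71.104, 4.979, 10.078, 95.1, 0, 90], TCP at [0.178, -0.52, 0.231] pointing down, gripper open.
Joint ranges: [-179.16, 179.16], [-48.56, 103.87], [-65.8, 70.77], [-126.05, 130.52], [-82.76, 87.17], [-180, 180]. Speed limits (degrees/s): [127.2, 127.2, 147.25, 180, 180, 180].

## Interface

Orientations are given as [roll, pitch, yaw] about the fixed x, y, z axes, in that order (R = Rz(yaw) Ry(pitch) Rx(roll)).
In Python, from workcell import bot gives the robot as it stands.
- The arm moves only by the tool arm_command, never from a script. Its argument "series" is a list of rows, each a list of 4 numbers: the shift along the tool's x, y, z in m, then the turn about the tool's z in rad. A call has exactly 5 rows; each row is the pose to reach, as a shift and turn from the pose commanded when the call began, along the tool's axes at that moment; what a row does not reach only later rows make up. A row lasts 1/10 s, in which the tool goes at most 50 mm and 8.59 degrees, less where a joint would pass 70% of its speed; a pose out of reach is approached as far as the arm can. A call with a gripper value outside its range is refused whole. "hand" is the finger opening in m, from 0 to 0.0854, set as the call begins (left out, the last holds). The fingers move at their own pace and stop on an object; "grip_force" is the grip in N (left out, the last holds). Time passes only in rows, so rows that repeat a pose let the fingers close, or fill a call up. It gives the time, the measured TCP pose, the force, the opening and the grip force at its end, in the units of the state.
- bot.get_obs(): the state, without advancing time (a new reading comes with each control period).
- bot.camera(name): name is "scene" or "top" or "wrist"; returns a dict with "color" (420x560x3 uint8, blue, green, red), "camera_matrix" (3x3 intrinsics, pixels), "xyz" and "orientation" of the camera in the world; the wrist camera has in their place "T_tool_cam" (4x4, takes a point from camera to tool coordinates, whose origin is the TCP and whose axes are the flange's). Camera axes: x right, y up, looking along -z (the intrinsics and any distortion apply to the point x, -y, -z); pixel columns grow to the right and rows downward; lengths in m; the calibration is good to about 2 mm. The wrist camera is an equidistant fisheye: a pixel r from the principal point sees the ray r / f radians off the axis. A picture is of the moment at which its call begins: read the wrist's pose just before it. There is no depth.
- bot.job_done(): hands the job in; it is judged then, once.
Trained networks look in the newest picture that a camera, given by its name, has taken for a name from the list of things; names that differ only in an ending like _2 or _b are one class to them, and where a whole thing is asked for, a point or a joint stands for the part that bears it (a point fixed in the world has none). Each returns a list of dicts, best first, with "confidence" (0 to 1); they miss things now and then, are a little off and sometimes report something else, mostly with a low value. They report only what shows in the picture. A call takes as long as a camera call.
- bot.find_in(camera, target): "location" ([column, row] in pixels, amid what is visible of it).
- bot.mark_of(camera, target): "location" ([column, row] in pixels: a listed point, or the origin of a listed thing).
The state is a dict: "time": time; "q": joint angles; "qd": joint speeds; "joint_efforts": joint torques, N m; "ee_pos": TCP position; "tcp_rot": TCP orientation; "wrist_force": force on the tool from outside, world axes, zero at the start; "torque": the same for the moment, N m; "opening": finger opening in m; "grasp_force": force on a finger pad.
Only numpy, scipy, OpenCV 4.12 (cv2) and the standard library are available. Lean on these libraries where they do the work, as an engineer would, in place of code of your own. Each camera call takes 0.05 s, during which the arm holds its last target. There are 200 camera calls.

## Task

Lift the clear dust cover off the sample slide and hang it by its red handle on the hook stand. Then take the slide by its blue fin, tilt it to match the sloped stage, and press it flush and centred on the stage's white window, long side left to right along the window's, with the sprung black pad pushed about half way down; finish while still holding it pressed there. Leave the other things on the table where they are and do not change the stage's slope.

Things in the scene. Friction and masses are not known exactly. Their poses are not given: they have to be found in the camera images.
- slide: sample slide, loose, 0.07 to 0.12 kg: amber glass plate 52 (x) by 76 (y) by 5 mm with two small brass discs on top and a blue grip fin on its middle, 36 mm long in x, 12 mm thick in y, from 5 to 30 mm above the underside. Origin: centre of the underside, z up. Lies flat on the table, about centred under the cover, heading within 0.25 rad of the table's axes.
- cover: dust cover over the slide, loose, 0.09 to 0.14 kg: clear open-bottomed box 84 (x) by 110 (y) by 46 mm high, walls 3 mm, red foot rim. Red bail handle on top: level bar along y, 100 mm long, 8 mm thick, 10 mm high, its underside 98 mm above the foot, on 8 mm legs at y = -46 and 46 mm: the window under it is 84 mm wide, 52 mm high. Origin: centre of the foot, z up.
- cover_bar (a point): the middle of the red handle bar, 103 mm above the cover's foot; axes as the cover's (y along the bar)
- hook: dark steel hook stand, fixed: round foot 100 mm across, 12 mm thick; post 16 mm thick, 180 mm high; level round rod, 8 mm thick, its centre 160 mm above the table, runs 88 mm from the post's axis along the stand's -x (roughly toward the robot), then turns up. Origin: under the foot on the post's axis, z up. The cover's bar is to rest across the rod.
- hook_tip (a point): end of the upturned hook tip: 104 mm from the post's axis along the stand's -x, 182 mm above the table (steel reaches 4 mm higher)
- stage_face (a point): centre of the stage's black sprung pad face, 96 (x) by 116 mm (y), with a white window 48 by 72 mm in a thin orange border. z: outward normal; x: up the slope, away from the robot; y: level, to the left. Slopes down toward the robot by 0.2 to 0.5 rad, centre 85 mm above the table; moves with the pad. Grey fixed foot 130 by 150 mm, cheeks below the face; a stiff hinge holds the slope.
- stage_pad (a joint): how far the pad is pushed in along the face's inward normal, in m: 0 free, 0.010 at the stop. Spring 1.2 N per mm (6 N at half way)
- stage_edge (a point): middle of the stage plate's lower front edge, which tells whether the slope was changed
- slide_viewer: small black viewer with white faces, 30x34x66 mm, origin at the centre of its underside; a bystander
- otoscope_a: white and black hand otoscope lying down, 55x207x46 mm, origin at the centre of its underside; a bystander
- brown_carton: small brown carton, 62x61x94 mm, origin at the centre of its underside; a bystander
- dropper_bottle: amber dropper bottle, 32 mm across, 102 mm high, origin at the centre of its underside; a bystander
- lens_ring: lens in a dark ring with a grip tab lying flat, 58x50x8 mm, origin at the centre of its underside; a bystander
- domed_case: black domed zip case, 80x118x42 mm, origin at the centre of its underside; a bystander

How it is judged (in metres and radians):
On the way:
1. the cover hangs by its handle on the hook, let go (contact force between cover and hook above 0.4 N and contact force between cover and the fingers below 0.05 N and x of cover_bar in the frame of hook between -0.098 and -0.008 m and y of cover_bar in the frame of hook between -0.04 and 0.04 m and z of cover_bar in the frame of hook between 0.145 and 0.19 m and height (world z) of cover above 0.03 m and angle between cover's own z axis and vertical below 0.6 rad), for 0.3 s.
At the end, for the whole second after the job is handed in: Cover hangs free on the rod by its bar (middle within 40 mm, tilt under 0.6 rad), not held. Slide gripped, still, flush on the pad (0.05 rad, 2 mm), centred within 8 mm each way, sides parallel within 0.12 rad, pad pushed in 2 to 8 mm (all of step 1 and angle between the z axis of slide and the z axis of stage_face, either way round below 0.05 rad and angle between the x axis of slide and the x axis of stage_face, either way round below 0.12 rad and z of slide in the frame of stage_face between -0.003 and 0.002 m and x of slide in the frame of stage_face between -0.008 and 0.008 m and y of slide in the frame of stage_face between -0.008 and 0.008 m and value of joint stage_pad between 0.002 and 0.008 m and contact force between slide and the fingers above 2 N and linear speed of slide below 0.01 m/s); the arm keeps its last pose, push and grip.
It fails at once if the stage's slope is changed (its edge moves more than 6 mm) (distance of stage_edge from where it was at the start of the episode above 0.006 m).
It fails at once if another thing on the table is moved more than 30 mm (distance of any of slide_viewer, otoscope_a, brown_carton, dropper_bottle, lens_ring, domed_case from where it was at the start of the episode above 0.03 m).
It also fails if it takes over 58 s, if anything falls off the work surface, if the arm or the gripper's body presses on something with over 40 N, if the wrist force passes 120 N, or if a joint passes its speed limit or range.

## Working session

There is one attempt and no reset: what is moved stays moved. The work goes in short steps, Python scripts to look and compute and a tool call to move; the robot and the scene stay as the last step left them, time stands still between calls to the robot, and variables do not carry over. Pictures are saved under pics/ and viewed, at most 10 in all, crops included, and the job is handed in when it is done.

Besides the shell and the picture viewer there is one more tool, called in YAML: its name, and indented under it one key for each argument. arm_command: Moves the arm, as the interface text tells. Its arguments: {"type":"object","properties":{"series":{"type":"array"},"hand":{"type":"number"},"grip_force":{"type":"number"}},"required":["series"]}

```bash
mkdir -p pics; ls; cat > h.py <<'E'
import numpy as np, cv2
from scipy.spatial.transform import Rotation as R
from workcell import bot
def rot(o):
    o=np.array(o,float)
    if o.shape==(3,3): return o
    if o.size==4: return R.from_quat(o).as_matrix()
    return R.from_euler('xyz',o.ravel(),degrees=True).as_matrix()
def cam(name,save=None):
    s=bot.get_obs(); c=bot.camera(name)
    if save: cv2.imwrite('pics/'+save,c['color'])
    if name=='wrist':
        T=np.eye(4);T[:3,:3]=rot(s['tcp_rot']);T[:3,3]=s['ee_pos'];T=T@np.array(c['T_tool_cam'])
    else:
        T=np.eye(4);T[:3,:3]=rot(c['orientation']);T[:3,3]=c['xyz']
    return dict(T=T,K=np.array(c['camera_matrix']),name=name,img=c['color'],c=c)
def ray(v,px):
    K=v['K'];a=(px[0]-K[0,2])/K[0,0];b=(px[1]-K[1,2])/K[1,1]
    if v['name']=='wrist':
        r=np.hypot(a,b);k=np.sin(r)/r if r>1e-9 else 1;d=np.array([a*k,-b*k,-np.cos(r)])
    else: d=np.array([a,-b,-1.])
    d=v['T'][:3,:3]@d
    return v['T'][:3,3],d/np.linalg.norm(d)
def proj(v,P):
    p=np.linalg.inv(v['T'])@np.append(P,1);x,y,z=p[0],-p[1],-p[2];K=v['K']
    if v['name']=='wrist':
        r=np.hypot(x,y);t=np.arctan2(r,z);x,y=x/r*t,y/r*t
    else: x,y=x/z,y/z
    return np.array([K[0,0]*x+K[0,2],K[1,1]*y+K[1,2]])
def atz(v,px,z):
    o,d=ray(v,px);return o+d*(z-o[2])/d[2]
def tri(rs):
    A=0;b=0
    for o,d in rs:
        M=np.eye(3)-np.outer(d,d);A=A+M;b=b+M@o
    p=np.linalg.solve(A,b);return p,[np.linalg.norm(np.cross(p-o,d)) for o,d in rs]
E
cat > a.py <<'E'
from h import *
np.set_printoptions(precision=4,suppress=True)
s=bot.get_obs();print({k:s[k] for k in('time','ee_pos','tcp_rot','wrist_force','opening')})
V={n:cam(n,n+'0.png') for n in('scene','top','wrist')}
for n,v in V.items(): print(n,v['c'].get('xyz'),v['c'].get('orientation'),v['K'].tolist(),{k:x for k,x in v['c'].items() if k not in('color',)} if n!='scene' else list(v['c']))
for t in ['slide','cover','cover_bar','hook','hook_tip','stage_face','stage_edge','slide_viewer','otoscope_a','brown_carton','dropper_bottle','lens_ring','domed_case']:
    rs=[];o=[]
    for n in('scene','top','wrist'):
        m=bot.mark_of(n,t)
        if m:
            o.append((n,np.round(m[0]['location'],1).tolist(),round(m[0]['confidence'],2)))
            if m[0]['confidence']>.4 and n!='wrist': rs.append(ray(V[n],m[0]['location']))
    print(t,o,*(tri(rs) if len(rs)>1 else ()))
E
python3 a.py
```

```text
pics
{'time': 0.0, 'ee_pos': array([ 0.178 , -0.5201,  0.2306]), 'tcp_rot': array([-179.9239,   -0.0007,   18.8941]), 'wrist_force': array([-0.38  , -0.1135,  0.6367]), 'opening': 0.08563227841711252}
scene [-0.3691  0.7167  1.1997] [  46.297    -0.6569 -126.8373] [[503.5156894410696, 0.0, 276.7585551234229], [0.0, 503.5156894410696, 215.79784932597568], [0.0, 0.0, 1.0]] ['color', 'camera_matrix', 'xyz', 'orientation']
top [0.3659 0.0334 1.3833] [  7.4576   0.0921 -88.9845] [[519.6737078980634, 0.0, 275.3466743522902], [0.0, 519.6737078980634, 213.04434612020873], [0.0, 0.0, 1.0]] {'camera_matrix': array([[519.6737,   0.    , 275.3467],
       [  0.    , 519.6737, 213.0443],
       [  0.    ,   0.    ,   1.    ]]), 'xyz': array([0.3659, 0.0334, 1.3833]), 'orientation': array([  7.4576,   0.0921, -88.9845])}
wrist None None [[325.19226210127806, 0.0, 279.52286005669225], [0.0, 325.19226210127806, 205.76100606953196], [0.0, 0.0, 1.0]] {'camera_matrix': array([[325.1923,   0.    , 279.5229],
       [  0.    , 325.1923, 205.761 ],
       [  0.    ,   0.    ,   1.    ]]), 'T_tool_cam': ar
[... 1371 characters left out ...]
a [('scene', [314.5, 263.4], 0.56), ('top', [294.6, 280.0], 0.58)] [ 0.3734 -0.0106  0.0111] [np.float64(0.005761347130594293), np.float64(0.005761347130594375)]
brown_carton [('scene', [249.7, 214.8], 0.56), ('top', [285.0, 157.6], 0.63)] [ 0.7039  0.0146 -0.0194] [np.float64(0.00046930390317691386), np.float64(0.0004693039031769283)]
dropper_bottle [('scene', [282.4, 205.3], 0.75), ('top', [324.9, 170.9], 0.64)] [ 0.6635 -0.0958 -0.0036] [np.float64(0.0026085431754022128), np.float64(0.0026085431754020055)]
lens_ring [('scene', [347.5, 230.0], 0.65), ('top', [363.0, 256.3], 0.84)] [ 0.4341 -0.1974 -0.0017] [np.float64(0.0016168293432363226), np.float64(0.0016168293432364251)]
domed_case []
```

```bash
python3 -c "
import cv2
t=cv2.imread('pics/top0.png')[120:320,120:440];cv2.imwrite('pics/topc.png',cv2.resize(t,(800,500),interpolation=3))
t=cv2.imread('pics/scene0.png')[130:350,130:410];cv2.imwrite('pics/scenec.png',cv2.resize(t,(760,597),interpolation=3))"
```

```text
(no output)
```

View pics/topc.png

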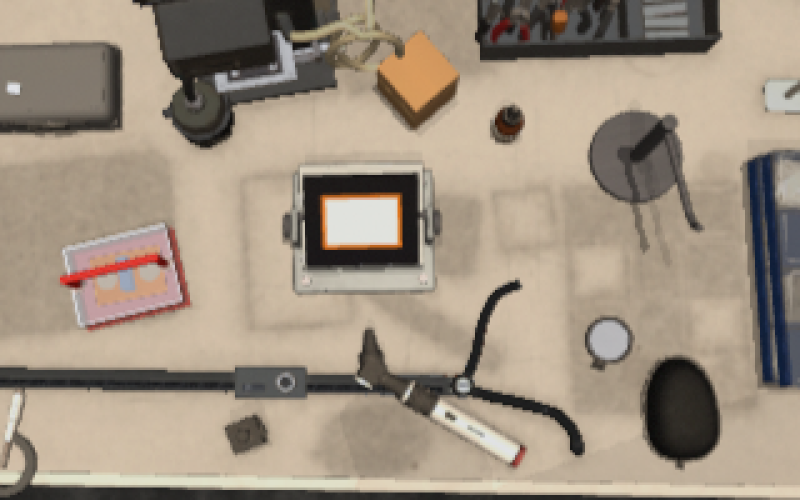

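View pics/scenec.png

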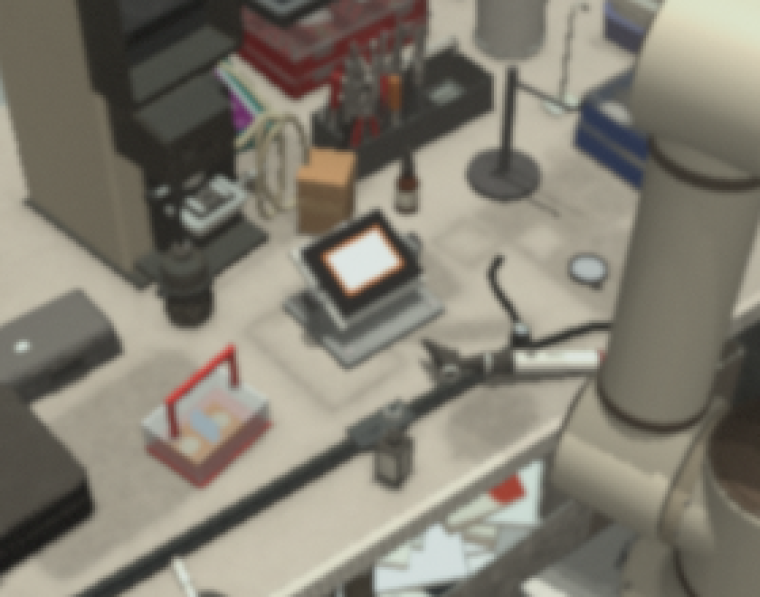

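Top crop: the cover with its red bar (crop 62,281–165,260) is on the left. The stage window is at (362,221), and the hook's post top is at (670,122) with its tip at (697,225). The slide's fin shows through the cover at (127,272). The bystanders are clear of my path.

Next I'll work out the headings and the first hover.

```bash
cat > b.py <<'E'
from h import *
np.set_printoptions(precision=4,suppress=True)
V={n:cam(n) for n in('scene','top')}
for t,z in [('cover_bar',.103),('cover',0),('hook',0),('hook_tip',.182),('stage_face',.085)]:
    for n in V:
        m=bot.mark_of(n,t)
        if m: print(t,n,m[0]['confidence'],atz(V[n],m[0]['location'],z))
f=lambda c:(c[0]/2.5+120,c[1]/2.5+120)
v=V['top'];im=v['img'].astype(int);b,g,r=im[...,0],im[...,1],im[...,2]
mk=((r>180)&(g<70)&(b<70)); mk[:200]=0;mk[:,205:]=0
n,l,st,ce=cv2.connectedComponentsWithStats(mk.astype(np.uint8));i=1+st[1:,4].argmax();ys,xs=np.where(l==i)
P=np.array([atz(v,(x,y),.108)for x,y in zip(xs,ys)])[:,:2];u=np.linalg.svd(P-P.mean(0))[2][0];q=(P-P.mean(0))@u
print('bar',len(P),P.mean(0),'dir deg',np.degrees(np.arctan2(u[1],u[0])),np.ptp(q), (P[q.argmin()]+P[q.argmax()])/2)
mk=((r>200)&(g>80)&(g<170)&(b<90));mk[:,:230]=0;mk[:,300:]=0;mk[:180]=0;mk[240:]=0
ys,xs=np.where(mk);print('orange',len(xs));rc=cv2.minAreaRect(np.c_[xs,ys].astype(np.float32));print(rc)
bx=cv2.boxPoints(rc);W=np.array([atz(v,p,.085)for p in bx]);print(W,W.mean(0),np.linalg.norm(W-np.roll(W,1,0),axis=1))
a=atz(v,f((670,122)),.18);t=atz(v,f((697,225)),.182);print('post top',a,'tip',t,'hd',np.degrees(np.arctan2(*(a-t)[1::-1])),np.linalg.norm(a-t))
E
python3 b.py
```

```text
cover_bar top 0.92 [0.4934 0.3157 0.103 ]
cover scene 0.88 [0.4916 0.314  0.    ]
cover top 0.98 [0.4958 0.3116 0.    ]
hook scene 0.8 [ 0.6397 -0.2365  0.    ]
hook top 0.89 [ 0.6326 -0.227   0.    ]
hook_tip scene 0.93 [ 0.5377 -0.2393  0.182 ]
hook_tip top 0.83 [ 0.528  -0.2503  0.182 ]
stage_face scene 0.76 [0.5355 0.0709 0.085 ]
stage_face top 0.81 [0.5466 0.063  0.085 ]
bar 87 [0.4931 0.3129] dir deg 104.8847899710051 0.0958041805010093 [0.4944 0.3149]
orange 54
((264.2264099121094, 208.20755004882812), (19.72049903869629, 30.753555297851562), 87.51044464111328)
[[0.5703 0.1071 0.085 ]
 [0.5751 0.0295 0.085 ]
 [0.5249 0.0265 0.085 ]
 [0.5202 0.1037 0.085 ]] [0.5476 0.0667 0.085 ] [0.0502 0.0778 0.0502 0.0774]
post top [ 0.6333 -0.226   0.18  ] tip [ 0.5353 -0.2497  0.182 ] hd 13.603891420042572 0.10089356655855536
```

arm_command:
  series:
    - [0.0,-0.05,0,-0.14]
    - [0.02,-0.1,0,-0.28]
    - [0.05,-0.15,0,-0.42]
    - [0.08,-0.2,-0.01,-0.56]
    - [0.11,-0.25,-0.02,-0.7]

```text
time: 3.2
ee_pos: [0.1946, -0.2755, 0.2463]
tcp_rot: [180.0, -0.0, 59.3]
wrist_force: [2.7, -1.0, 1.1]
opening: 0.0857
grasp_force: 0.0
```

```bash
cat > mv.py <<'E'
import sys;from h import *
# target x y z yaw -> tool shift & turn
t=[float(x) for x in sys.argv[1:5]];s=bot.get_obs();M=rot(s['tcp_rot']);d=M.T@(np.array(t[:3])-s['ee_pos'])
a=np.degrees(np.arctan2(M[1,0],M[0,0]));print('t',s['time'],'shift',np.round(d,4),'turn',round(np.radians((a-t[3]+180)%360-180),4),'F',np.round(s['wrist_force'],1))
E
python3 mv.py 0.485 0.30 0.25 105
```

```text
t 3.2 shift [ 0.6431 -0.0445 -0.0036] turn -0.7982 F [ 2.7 -1.   1.1]
```

arm_command:
  series:
    - [0.045,0.01,0,-0.14]
    - [0.09,0.02,0,-0.28]
    - [0.138,0.02,0,-0.42]
    - [0.187,0.02,0,-0.56]
    - [0.235,0.015,0,-0.7]

```text
time: 3.7
ee_pos: [0.3296, -0.0819, 0.2466]
tcp_rot: [179.9, 0.0, 99.4]
wrist_force: [1.3, -0.4, -0.0]
opening: 0.0855
grasp_force: 0.0
```

```bash
python3 mv.py 0.485 0.30 0.25 105
```

```text
t 3.7 shift [ 0.3512  0.2159 -0.0034] turn -0.0972 F [ 1.3 -0.4 -0. ]
```

arm_command:
  series:
    - [0.04,0.024,0,-0.1]
    - [0.08,0.048,0,-0.1]
    - [0.12,0.073,0,-0.1]
    - [0.16,0.098,0,-0.1]
    - [0.2,0.123,0,-0.1]

```text
time: 4.2
ee_pos: [0.4189, 0.1355, 0.2466]
tcp_rot: [179.9, 0.0, 104.9]
wrist_force: [1.6, -0.9, 1.3]
opening: 0.0855
grasp_force: 0.0
```

arm_command:
  series:
    - [0.04,0.024,0,0]
    - [0.08,0.048,0,0]
    - [0.12,0.073,0,0]
    - [0.15,0.093,0,0]
    - [0.15,0.093,0,0]

```text
time: 4.7
ee_pos: [0.4706, 0.3055, 0.2444]
tcp_rot: [-179.9, 0.0, 105.0]
wrist_force: [0.2, -0.4, -0.4]
opening: 0.0855
grasp_force: 0.0
```

```bash
cat > c.py <<'E'
from h import *
np.set_printoptions(precision=4,suppress=True)
s=bot.get_obs();print(s['time'],s['ee_pos'],s['tcp_rot'])
v=cam('wrist','w1.png')
for t,z in [('cover_bar',.103),('cover',0),('slide',0)]:
    m=bot.mark_of('wrist',t)
    if m: print(t,m[0]['confidence'],m[0]['location'],atz(v,m[0]['location'],z))
im=v['img'].astype(int);b,g,r=im[...,0],im[...,1],im[...,2]
mk=((r>150)&(g<80)&(b<80)).astype(np.uint8)
n,l,st,ce=cv2.connectedComponentsWithStats(mk);print(st[1:][st[1:,4]>30])
cv2.imwrite('pics/w1.png',v['img'])
E
python3 c.py
```

```text
4.7 [0.4706 0.3055 0.2444] [-179.8846    0.0069  105.0225]
cover_bar 0.67 [304.7, 187.7] [0.4904 0.3141 0.103 ]
cover 0.83 [300.9, 164.3] [0.493  0.3159 0.    ]
[[302 134   9  93 462]]
```

View pics/w1.png

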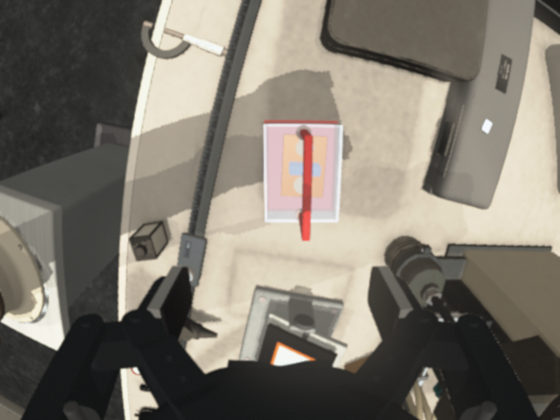

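```bash
cat > d.py <<'E'
from h import *
np.set_printoptions(precision=4,suppress=True)
v=cam('wrist');im=v['img'].astype(int);b,g,r=im[...,0],im[...,1],im[...,2]
mk=((r>150)&(g<80)&(b<80)).astype(np.uint8)
n,l,st,ce=cv2.connectedComponentsWithStats(mk);i=1+st[1:,4].argmax();ys,xs=np.where(l==i)
P=np.array([atz(v,(x,y),.108)for x,y in zip(xs,ys)])[:,:2];u=np.linalg.svd(P-P.mean(0))[2][0];q=(P-P.mean(0))@u
print('bar',len(P),P.mean(0),'dir',np.degrees(np.arctan2(u[1],u[0]))%180,np.ptp(q),P[q.argmin()],P[q.argmax()])
E
python3 d.py;python3 mv.py 0.485 0.339 0.13 105
```

```text
bar 491 [0.4881 0.3268] dir 104.42255186508058 0.08599800029332491 [0.4976 0.2774] [0.48   0.3617]
t 4.95 shift [0.0328 0.0241 0.1169] turn -0.0037 F [-0.2  0.5 -0.3]
```

arm_command:
  series:
    - [0.01,0.008,0.03,0]
    - [0.02,0.016,0.07,0]
    - [0.033,0.024,0.11,0]
    - [0.033,0.024,0.135,0]
    - [0.033,0.024,0.163,0]
  hand: 0.06

```text
time: 5.45
ee_pos: [0.4849, 0.3392, 0.0828]
tcp_rot: [180.0, -0.0, 104.8]
wrist_force: [0.4, -0.6, -0.0]
opening: 0.0602
grasp_force: 0.0
```

arm_command:
  series:
    - [0,0,0,0]
    - [0,0,0,0]
    - [0,0,0,0]
    - [0,0,0,0]
    - [0,0,0,0]
  hand: 0.0
  grip_force: 60

```text
time: 5.95
ee_pos: [0.4862, 0.3405, 0.0856]
tcp_rot: [179.8, -0.0, 104.8]
wrist_force: [2.3, -2.5, 8.0]
opening: 0.0068
grasp_force: 60.1
```

arm_command:
  series:
    - [0,0,0,0]
    - [0,0,-0.005,0]
    - [0,0,-0.02,0]
    - [0,0,-0.045,0]
    - [0,0,-0.08,0]

```text
time: 6.45
ee_pos: [0.484, 0.3397, 0.1637]
tcp_rot: [-179.8, 0.0, 104.8]
wrist_force: [0.5, -0.2, -1.4]
opening: 0.0066
grasp_force: 59.0
```

```bash
python3 mv.py 0.455 -0.245 0.26 103.6
```

```text
t 6.45 shift [-0.5578 -0.1781 -0.0954] turn 0.0218 F [ 0.5 -0.2 -1.4]
```

arm_command:
  series:
    - [-0.01,0,-0.03,0]
    - [-0.035,-0.01,-0.055,0]
    - [-0.07,-0.02,-0.075,0.01]
    - [-0.11,-0.035,-0.09,0.02]
    - [-0.15,-0.05,-0.1,0.02]

```text
time: 6.95
ee_pos: [0.4746, 0.1812, 0.2657]
tcp_rot: [179.9, -0.0, 103.7]
wrist_force: [0.1, -0.2, -1.5]
opening: 0.0068
grasp_force: 59.0
```

arm_command:
  series:
    - [-0.042,-0.014,0,0]
    - [-0.084,-0.028,0,0]
    - [-0.126,-0.042,0,0]
    - [-0.168,-0.056,0,0]
    - [-0.21,-0.07,0,0]

```text
time: 7.45
ee_pos: [0.4559, -0.0398, 0.2647]
tcp_rot: [179.9, 0.0, 103.7]
wrist_force: [1.0, -0.2, -0.9]
opening: 0.0068
grasp_force: 59.0
```

arm_command:
  series:
    - [-0.042,-0.012,0,0]
    - [-0.084,-0.025,0,0]
    - [-0.126,-0.037,0,0]
    - [-0.165,-0.047,0,0]
    - [-0.19,-0.055,0,0]

```text
time: 7.95
ee_pos: [0.4476, -0.2383, 0.2643]
tcp_rot: [180.0, 0.0, 103.6]
wrist_force: [-0.2, 0.4, -1.2]
opening: 0.0068
grasp_force: 59.0
```

```bash
cat > e.py <<'E'
from h import *
np.set_printoptions(precision=4,suppress=True)
s=bot.get_obs();print(s['time'],s['ee_pos'],s['tcp_rot'])
V={n:cam(n,n+'2.png') for n in('wrist','top','scene')}
for t,z in [('hook',0),('hook_tip',.182),('cover_bar',s['ee_pos'][2]+.0175)]:
    rs=[]
    for n in V:
        m=bot.mark_of(n,t)
        if m and m[0]['confidence']>.3: print(t,n,m[0]['confidence'],m[0]['location'],atz(V[n],m[0]['location'],z));rs.append(ray(V[n],m[0]['location']))
    if len(rs)>1: print(tri(rs))
E
python3 e.py
```

```text
7.95 [ 0.4476 -0.2383  0.2643] [179.984    0.0266 103.6054]
hook wrist 0.7 [412.2, 190.4] [ 0.6321 -0.2282  0.    ]
hook top 0.71 [372.9, 185.1] [ 0.6276 -0.2235  0.    ]
hook scene 0.87 [314.3, 196.6] [ 0.6276 -0.2159  0.    ]
(array([ 0.6332, -0.2257, -0.008 ]), [np.float64(0.004457101149891624), np.float64(0.004025381108481864), np.float64(0.0035377250627186972)])
hook_tip wrist 0.58 [383.6, 251.5] [ 0.5352 -0.251   0.182 ]
hook_tip top 0.69 [397.7, 211.9] [ 0.5307 -0.2471  0.182 ]
hook_tip scene 0.78 [343.7, 165.8] [ 0.5364 -0.25    0.182 ]
(array([ 0.5311, -0.2462,  0.1882]), [np.float64(0.0022317806958158295), np.float64(0.0013196574587086658), np.float64(0.0016272558539175738)])
cover_bar wrist 0.83 [278.3, 334.4] [ 0.4524 -0.2662  0.2818]
cover_bar scene 0.54 [318.9, 265.1] [0.1968 0.1534 0.2818]
(array([ 0.361 , -0.0621,  0.2541]), [np.float64(0.1879719985036127), np.float64(0.18797199850361268)])
```

View pics/wrist2.png

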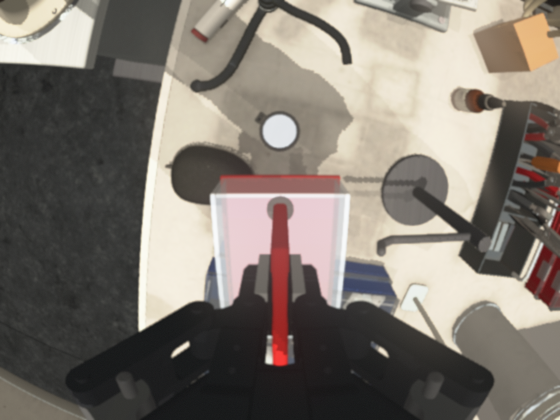

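```bash
python3 mv.py 0.4476 -0.241 0.184 103;python3 mv.py 0.5724 -0.2136 0.184 103
```

```text
t 8.55 shift [-0.0053 -0.0021  0.0795] turn 0.0131 F [ 0.8 -0.7 -0.9]
t 8.55 shift [-0.0083  0.1257  0.0796] turn 0.0131 F [ 0.8 -0.7 -0.9]
```

arm_command:
  series:
    - [-0.002,0,0.02,0.013]
    - [-0.004,0,0.045,0.013]
    - [-0.006,0,0.07,0.013]
    - [-0.007,0,0.079,0.013]
    - [-0.007,0,0.079,0.013]

```text
time: 9.05
ee_pos: [0.4494, -0.2423, 0.1834]
tcp_rot: [-179.9, -0.1, 103.0]
wrist_force: [0.2, 0.1, -0.5]
opening: 0.0065
grasp_force: 59.0
```

```bash
cat > f.py <<'E'
from h import *
np.set_printoptions(precision=4,suppress=True)
s=bot.get_obs();print(s['time'],s['ee_pos'],s['tcp_rot'])
V={n:cam(n,n+'3.png') for n in('wrist','scene')}
for t,z in [('hook_tip',.182),('cover_bar',s['ee_pos'][2]+.0175)]:
    for n in V:
        m=bot.mark_of(n,t)
        if m and m[0]['confidence']>.3: print(t,n,m[0]['confidence'],m[0]['location'],atz(V[n],m[0]['location'],z))
E
python3 f.py;python3 mv.py 0.5724 -0.2136 0.184 103
```

```text
9.05 [ 0.4494 -0.2423  0.1834] [-179.9089   -0.0808  102.9582]
hook_tip wrist 0.83 [421.1, 307.0] [ 0.5355 -0.2529  0.182 ]
hook_tip scene 0.92 [342.8, 166.4] [ 0.5358 -0.2455  0.182 ]
cover_bar wrist 0.57 [277.5, 334.3] [ 0.4534 -0.2703  0.2009]
t 9.35 shift [0.0012 0.1256 0.0017] turn -0.0008 F [-0.1 -0.5  0.1]
```

View pics/wrist3.png

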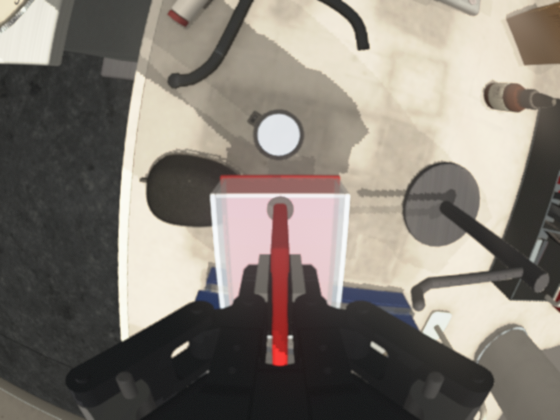

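The tip is in line with the bar's middle and clear of the fingers, so I can advance.

arm_command:
  series:
    - [0.0,0.02,0,0]
    - [0,0.05,0,0]
    - [0,0.085,0,0]
    - [0,0.115,0,0]
    - [0.0,0.127,0,0]

```text
time: 9.85
ee_pos: [0.5758, -0.2135, 0.1842]
tcp_rot: [180.0, -0.0, 103.0]
wrist_force: [-0.6, -0.2, -1.1]
opening: 0.0065
grasp_force: 59.0
```

arm_command:
  series:
    - [0,0,0.006,0]
    - [0,0,0.014,0]
    - [0,0,0.022,0]
    - [0,0,0.028,0]
    - [0,0,0.031,0]

```text
time: 10.35
ee_pos: [0.5728, -0.2145, 0.1527]
tcp_rot: [-180.0, -0.0, 102.9]
wrist_force: [-0.5, -0.3, -1.1]
opening: 0.0064
grasp_force: 59.0
```

```bash
python3 - <<'E'
from h import *
V={n:cam(n) for n in('scene','wrist')}
a=cv2.resize(V['scene']['img'][110:260,240:440],(800,600),interpolation=3);cv2.imwrite('pics/s4.png',a)
s=bot.get_obs();print(s['time'],s['ee_pos'],s['wrist_force'])
E
```

```text
10.45 [ 0.57307545 -0.21435966  0.15301486] [-0.43859066 -0.60140474 -1.08904834]
```

View pics/s4.png

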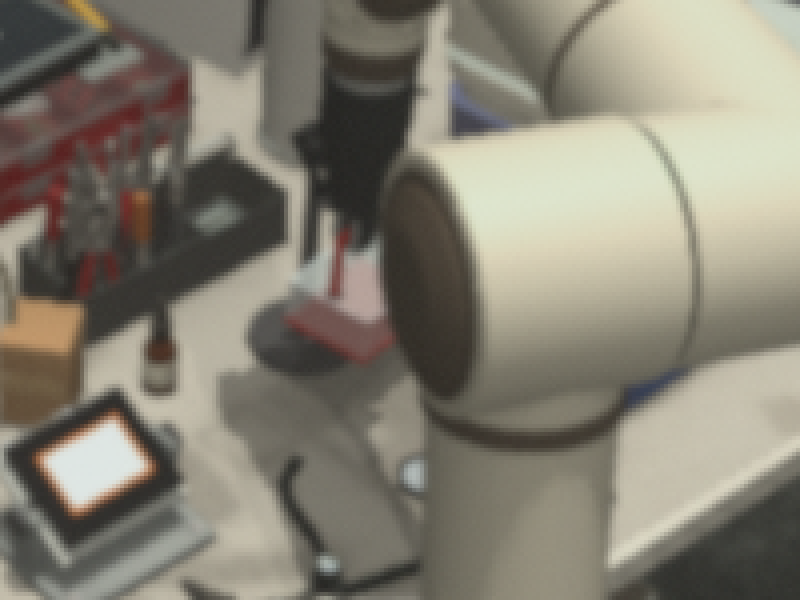

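The cover hangs from the gripper in front of the post, with the box clear of it. I'll lower it until it touches the rod.

arm_command:
  series:
    - [0,0,0.001,0]
    - [0,0,0.002,0]
    - [0,0,0.002,0]
    - [0,0,0.003,0]
    - [0,0,0.003,0]

```text
time: 10.95
ee_pos: [0.5738, -0.2143, 0.1512]
tcp_rot: [179.9, 0.0, 103.0]
wrist_force: [-2.1, 0.5, 3.0]
opening: 0.0067
grasp_force: 59.8
```

arm_command:
  series:
    - [0,0,0,0]
    - [0,0,0,0]
    - [0,0,0,0]
    - [0,0,0,0]
    - [0,0,0,0]
  hand: 0.03

```text
time: 11.45
ee_pos: [0.5736, -0.2142, 0.1503]
tcp_rot: [-180.0, -0.0, 103.0]
wrist_force: [-0.3, -0.1, -0.3]
opening: 0.0303
grasp_force: 0.0
```

arm_command:
  series:
    - [0,0,-0.005,0]
    - [0,0,-0.02,0]
    - [0,0,-0.045,0]
    - [0,0,-0.08,0]
    - [0,0,-0.11,0]

```text
time: 11.95
ee_pos: [0.5735, -0.2142, 0.2624]
tcp_rot: [180.0, 0.0, 102.9]
wrist_force: [1.2, -0.4, 0.9]
opening: 0.0301
grasp_force: 0.0
```

```bash
python3 - <<'E'
from h import *
v=cam('wrist')
cv2.imwrite('pics/w5.png',v['img'])
E
python3 mv.py 0.47 0.27 0.25 14.5
```

```text
t 12.0 shift [0.4955 0.007  0.0157] turn 1.5437 F [-1.8  0.5  2.4]
```

View pics/w5.png

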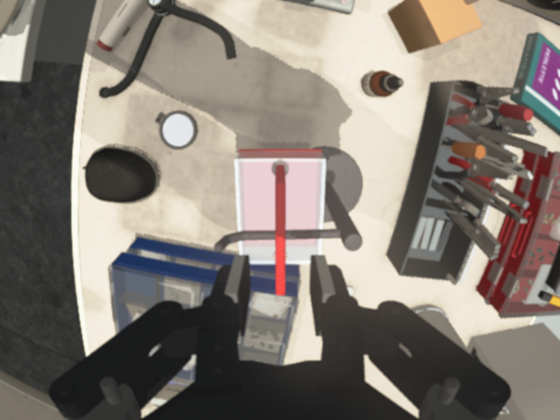

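The cover hangs with the rod (image 220–350, row 235) under the bar's middle at (280,233), and the fingers are clear. Now I'll go to the slide.

arm_command:
  series:
    - [0.03,0,0,0.1]
    - [0.075,0,0,0.24]
    - [0.12,0,0,0.38]
    - [0.165,0,0,0.52]
    - [0.21,0,0,0.66]
  hand: 0.0854

```text
time: 12.5
ee_pos: [0.526, -0.0083, 0.2607]
tcp_rot: [180.0, -0.0, 64.8]
wrist_force: [0.6, -0.2, 0.7]
opening: 0.0857
grasp_force: 0.0
```

```bash
python3 mv.py 0.46 0.30 0.25 14.5
```

```text
t 12.5 shift [ 0.251  -0.1909  0.0107] turn 0.8783 F [ 0.6 -0.2  0.7]
```

arm_command:
  series:
    - [0.036,-0.027,0,0.14]
    - [0.072,-0.054,0,0.28]
    - [0.108,-0.081,0,0.42]
    - [0.144,-0.108,0,0.56]
    - [0.18,-0.135,0.01,0.7]

```text
time: 13.0
ee_pos: [0.4808, 0.2065, 0.2528]
tcp_rot: [180.0, -0.1, 26.0]
wrist_force: [1.0, 0.4, -0.2]
opening: 0.0853
grasp_force: 0.0
```

```bash
python3 mv.py 0.46 0.30 0.25 14.5
```

```text
t 13.0 shift [ 0.0223 -0.0931  0.0029] turn 0.2003 F [ 1.   0.4 -0.2]
```

arm_command:
  series:
    - [0.008,-0.033,0,0.13]
    - [0.016,-0.066,0,0.2]
    - [0.022,-0.093,0,0.2]
    - [0.022,-0.093,0,0.2]
    - [0.022,-0.093,0,0.2]

```text
time: 13.5
ee_pos: [0.4987, 0.1848, 0.2518]
tcp_rot: [-177.8, 0.1, 19.2]
wrist_force: [0.0, 0.2, -0.7]
opening: 0.0856
grasp_force: 0.0
```

```bash
cat > g.py <<'E'
from h import *
np.set_printoptions(precision=4,suppress=True)
s=bot.get_obs();print(s['time'],s['ee_pos'],s['tcp_rot'])
V={n:cam(n) for n in('wrist','top','scene')}
cv2.imwrite('pics/w6.png',V['wrist']['img'])
for t,z in [('slide',0),('stage_face',.085),('stage_edge',None)]:
    rs=[]
    for n in V:
        m=bot.mark_of(n,t)
        if m and m[0]['confidence']>.3:
            print(t,n,m[0]['confidence'],m[0]['location'],atz(V[n],m[0]['location'],z or .06));rs.append(ray(V[n],m[0]['location']))
    if len(rs)>1: print(tri(rs))
v=V['wrist'];im=v['img'].astype(int);b,g,r=im[...,0],im[...,1],im[...,2]
def rect(mk,z,nm):
    n,l,st,ce=cv2.connectedComponentsWithStats(mk.astype(np.uint8))
    if n<2: return
    i=1+st[1:,4].argmax();ys,xs=np.where(l==i)
    P=np.array([atz(v,(x,y),z)[:2] for x,y in zip(xs,ys)])
    print(nm,len(xs),st[i],cv2.minAreaRect((P*1000).astype(np.float32)))
rect((b>r+40)&(b>g+15)&(b>110),.03,'fin')
rect((r>150)&(r>b+60)&(g>90),.005,'amber')
E
python3 g.py
```

```text
13.5 [0.4987 0.1848 0.2518] [-177.8138    0.0645   19.2141]
slide wrist 0.59 [187.0, 136.0] [0.507  0.2994 0.06  ]
slide scene 0.92 [202.4, 289.6] [0.4595 0.343  0.06  ]
(array([0.4978, 0.32  , 0.0027]), [np.float64(0.005328805499976866), np.float64(0.0053288054999767335)])
stage_face wrist 0.55 [410.9, 180.2] [0.5462 0.0658 0.085 ]
stage_face top 0.82 [265.0, 212.5] [0.5367 0.0645 0.085 ]
stage_face scene 0.84 [263.5, 226.8] [0.5413 0.0706 0.085 ]
(array([0.5426, 0.0656, 0.0805]), [np.float64(0.0035678468539585588), np.float64(0.005392791679943929), np.float64(0.003338360811640803)])
stage_edge wrist 0.58 [385.5, 200.5] [0.512  0.0727 0.06  ]
stage_edge top 0.88 [264.5, 227.5] [0.5012 0.0656 0.06  ]
stage_edge scene 0.86 [269.7, 242.4] [0.4948 0.0806 0.06  ]
(array([0.5069, 0.0672, 0.0412]), [np.float64(0.00243487440987521), np.float64(0.003870348921833033), np.float64(0.003587409163934947)])
fin 278 [176 123  11  30 278] ((496.86944580078125, 314.4298095703125), (34.789031982421875, 11.783956527709961), 12.345736503601074)
amber 2215 [ 477   40   55   62 2215] ((737.9366455078125, -45.67536544799805), (80.2735824584961, 78.81967163085938), 41.764522552490234)
```

View pics/w6.png

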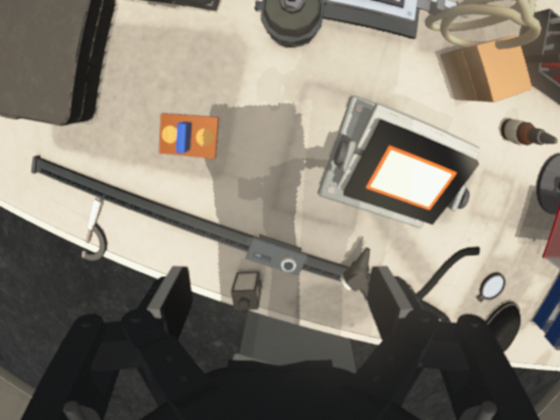

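```bash
python3 -c "
from h import *
s=bot.get_obs();print(s['time'],s['q'],s['qd'],s['ee_pos'],s['tcp_rot'],s['torque'],s['joint_efforts'])"
```

```text
14.1 [ 19.20352001   3.03379807  10.26584205  97.31984594   2.21411427
 179.94403166] [-0.02369254 -0.05584287  0.01369746 -0.04932267 -0.07204766  0.00609547] [0.4984966  0.18528868 0.25154804] [-1.77785801e+02  8.56396386e-02  1.92594466e+01] [-0.05313527 -0.02091198 -0.05066891] [ 9.95332230e-03 -4.95496595e+01  4.61626768e+01  1.88500446e-02
  1.25237703e-01  2.61663502e-05]
```

arm_command:
  series:
    - [0,0,0,-0.14]
    - [0,0,0,-0.28]
    - [0,0,0,-0.42]
    - [0,0,0,-0.56]
    - [0,0,0,-0.7]

```text
time: 14.6
ee_pos: [0.4985, 0.1853, 0.2515]
tcp_rot: [-178.3, -1.4, 59.7]
wrist_force: [0.5, 0.2, 0.2]
opening: 0.0855
grasp_force: 0.0
```

```bash
python3 mv.py 0.497 0.3144 0.15 192.35
```

```text
t 14.6 shift [ 0.1082 -0.0633  0.1061] turn -2.3157 F [0.5 0.2 0.2]
```

arm_command:
  series:
    - [0,0,0,-0.145]
    - [0,0,0,-0.29]
    - [0,0,0,-0.435]
    - [0,0,0,-0.58]
    - [0,0,0,-0.725]

```text
time: 15.1
ee_pos: [0.4985, 0.1853, 0.2516]
tcp_rot: [-179.6, -2.2, 101.2]
wrist_force: [-0.9, -0.7, -0.2]
opening: 0.0853
grasp_force: 0.0
```

arm_command:
  series:
    - [0,0,0,-0.145]
    - [0,0,0,-0.29]
    - [0,0,0,-0.435]
    - [0,0,0,-0.58]
    - [0,0,0,-0.725]

```text
time: 15.6
ee_pos: [0.4985, 0.1853, 0.2516]
tcp_rot: [178.8, -1.9, 142.8]
wrist_force: [0.3, -0.6, 0.6]
opening: 0.0854
grasp_force: 0.0
```

arm_command:
  series:
    - [0,0,0,-0.145]
    - [0,0,0,-0.29]
    - [0,0,0,-0.435]
    - [0,0,0,-0.58]
    - [0,0,0,-0.725]

```text
time: 16.1
ee_pos: [0.4985, 0.1853, 0.2515]
tcp_rot: [177.9, -0.7, -175.7]
wrist_force: [0.5, 0.1, -0.8]
opening: 0.0851
grasp_force: 0.0
```

```bash
python3 -c "
from h import *
s=bot.get_obs();print(s['time'],s['q'],s['ee_pos'],s['tcp_rot'],rot(s['tcp_rot'])[:,2])"
```

```text
16.1 [19.19894158  3.03858304 10.26505907 97.31908522  2.21488077 14.87293129] [0.49851852 0.18525536 0.25149681] [ 177.88300869   -0.65788584 -175.66362448] [-0.01423444  0.03596673 -0.99925161]
```

arm_command:
  series:
    - [0,0,0,-0.145]
    - [0,0,0,-0.29]
    - [0,0,0,-0.435]
    - [0,0,0,-0.58]
    - [0,0,0,-0.725]

```text
time: 16.6
ee_pos: [0.4985, 0.1852, 0.2516]
tcp_rot: [178.0, 0.9, -134.2]
wrist_force: [-0.6, -0.5, 0.0]
opening: 0.0854
grasp_force: 0.0
```

arm_command:
  series:
    - [0,0,0,-0.145]
    - [0,0,0,-0.29]
    - [0,0,0,-0.435]
    - [0,0,0,-0.58]
    - [0,0,0,-0.725]

```text
time: 17.1
ee_pos: [0.4985, 0.1853, 0.2515]
tcp_rot: [179.1, 2.0, -92.6]
wrist_force: [-0.1, -0.0, -0.8]
opening: 0.0851
grasp_force: 0.0
```

arm_command:
  series:
    - [0,0,0,-0.145]
    - [0,0,0,-0.29]
    - [0,0,0,-0.435]
    - [0,0,0,-0.58]
    - [0,0,0,-0.725]

```text
time: 17.6
ee_pos: [0.4985, 0.1853, 0.2515]
tcp_rot: [-179.3, 2.1, -51.0]
wrist_force: [0.3, 0.0, -0.4]
opening: 0.0855
grasp_force: 0.0
```

arm_command:
  series:
    - [0,0,0,-0.145]
    - [0,0,0,-0.29]
    - [0,0,0,-0.435]
    - [0,0,0,-0.58]
    - [0,0,0,-0.725]

```text
time: 18.1
ee_pos: [0.4985, 0.1853, 0.2516]
tcp_rot: [-178.1, 1.1, -9.5]
wrist_force: [0.1, 0.6, 0.0]
opening: 0.0857
grasp_force: 0.0
```

arm_command:
  series:
    - [0,0,0,-0.145]
    - [0,0,0,-0.29]
    - [0,0,0,-0.38]
    - [0,0,0,-0.4]
    - [0,0,0,-0.4]

```text
time: 18.6
ee_pos: [0.4985, 0.1852, 0.2515]
tcp_rot: [-177.8, 0.3, 13.0]
wrist_force: [-0.2, -0.2, 1.2]
opening: 0.0858
grasp_force: 0.0
```

```bash
python3 -c "
from h import *
s=bot.get_obs();print(s['time'],s['q'],s['ee_pos'],s['tcp_rot'],rot(s['tcp_rot'])[:,2])"
```

```text
18.6 [  19.19733782    3.03312454   10.26536799   97.32020255    2.21320162
 -173.75958514] [0.49851198 0.18522848 0.2515499 ] [-177.80945401    0.32795584   12.96149395] [-0.01414722  0.03596614 -0.99925287]
```

arm_command:
  series:
    - [-0.008,0.033,0,-0.149]
    - [-0.016,0.066,0,-0.25]
    - [-0.022,0.093,0,-0.25]
    - [-0.022,0.093,0,-0.25]
    - [-0.022,0.093,0,-0.25]

```text
time: 19.1
ee_pos: [0.455, 0.1961, 0.2484]
tcp_rot: [-180.0, -0.2, 23.2]
wrist_force: [0.1, 1.0, 0.2]
opening: 0.0851
grasp_force: 0.0
```

```bash
python3 -c "
from h import *
s=bot.get_obs();print(s['time'],s['q'],s['ee_pos'],s['tcp_rot'],rot(s['tcp_rot'])[:,2])"
```

```text
19.1 [ 2.33024600e+01 -2.26863185e+00  4.60810085e+00  9.67029838e+01
  2.59664249e-02 -1.79905269e+02] [0.45495507 0.1960984  0.24843087] [-1.79973746e+02 -1.73705690e-01  2.32077288e+01] [ 0.00260584  0.00161584 -0.9999953 ]
```

The tilt is cancelled (0.2°). I'll turn back the other way to yaw 192°.

arm_command:
  series:
    - [0,0,0,0.145]
    - [0,0,0,0.29]
    - [0,0,0,0.435]
    - [0,0,0,0.58]
    - [0,0,0,0.725]

```text
time: 19.6
ee_pos: [0.4556, 0.1957, 0.2482]
tcp_rot: [-179.9, -0.1, -18.7]
wrist_force: [0.8, 0.6, -0.4]
opening: 0.0854
grasp_force: 0.0
```

arm_command:
  series:
    - [0,0,0,0.145]
    - [0,0,0,0.29]
    - [0,0,0,0.435]
    - [0,0,0,0.58]
    - [0,0,0,0.725]

```text
time: 20.1
ee_pos: [0.4556, 0.1957, 0.2482]
tcp_rot: [-179.8, -0.0, -60.3]
wrist_force: [-0.6, -0.5, -0.9]
opening: 0.0853
grasp_force: 0.0
```

arm_command:
  series:
    - [0,0,0,0.145]
    - [0,0,0,0.29]
    - [0,0,0,0.435]
    - [0,0,0,0.58]
    - [0,0,0,0.725]

```text
time: 20.6
ee_pos: [0.4556, 0.1957, 0.2482]
tcp_rot: [-179.9, 0.1, -101.8]
wrist_force: [-0.5, -0.0, -0.2]
opening: 0.0855
grasp_force: 0.0
```

arm_command:
  series:
    - [0,0,0,0.145]
    - [0,0,0,0.29]
    - [0,0,0,0.435]
    - [0,0,0,0.58]
    - [0,0,0,0.725]

```text
time: 21.1
ee_pos: [0.4556, 0.1957, 0.2482]
tcp_rot: [-180.0, 0.1, -143.3]
wrist_force: [0.1, -0.3, 0.2]
opening: 0.0853
grasp_force: 0.0
```

```bash
python3 mv.py 0.497 0.3144 0.18 192.35
```

```text
t 21.1 shift [-0.1039  0.0706  0.0684] turn 0.4241 F [ 0.1 -0.3  0.2]
```

arm_command:
  series:
    - [-0.03,0.02,0.015,0.14]
    - [-0.06,0.04,0.03,0.28]
    - [-0.09,0.06,0.05,0.4]
    - [-0.104,0.0706,0.068,0.424]
    - [-0.104,0.0706,0.068,0.424]
  hand: 0.05

```text
time: 21.6
ee_pos: [0.4955, 0.316, 0.1767]
tcp_rot: [-179.9, -0.1, -167.2]
wrist_force: [-1.1, 0.3, -0.6]
opening: 0.0499
grasp_force: 0.0
```

```bash
cat > g2.py <<'E'
from h import *
np.set_printoptions(precision=4,suppress=True)
s=bot.get_obs();print(s['time'],s['ee_pos'],s['tcp_rot'])
v=cam('wrist','w7.png');im=v['img'].astype(int);b,g,r=im[...,0],im[...,1],im[...,2]
def rect(mk,z,nm):
    n,l,st,ce=cv2.connectedComponentsWithStats(mk.astype(np.uint8))
    if n<2: return
    i=1+st[1:,4].argmax();ys,xs=np.where(l==i)
    P=np.array([atz(v,(x,y),z)[:2] for x,y in zip(xs,ys)])
    print(nm,len(xs),st[i],cv2.minAreaRect((P*1000).astype(np.float32)))
rect((b>r+40)&(b>g+15)&(b>110),.03,'fin')
k=(r>120)&(r>b+60)&(g>50);k[230:]=0;k[:,400:]=0;k[:,:160]=0
rect(k,.005,'amber')
m=bot.mark_of('wrist','slide')
if m: print(m[0],atz(v,m[0]['location'],0))
E
python3 g2.py; cat > pnp.py <<'E'
from h import *
from scipy.optimize import least_squares
import sys
np.set_printoptions(precision=4,suppress=True)
# stage window orange border outline from a picture file is in camera 'wrist' pose at w6 (recorded)
def corners(img,roi):
    x0,y0,x1,y1=roi;im=cv2.resize(img[y0:y1,x0:x1],None,fx=4,fy=4,interpolation=cv2.INTER_CUBIC).astype(int)
    b,g,r=im[...,0],im[...,1],im[...,2];k=((r>150)&(r-b>70)|((r>200)&(g>200)&(b>190))).astype(np.uint8)
    n,l,st,ce=cv2.connectedComponentsWithStats(k);i=1+st[1:,4].argmax()
    c=max(cv2.findContours((l==i).astype(np.uint8),0,1)[0],key=cv2.contourArea);h=cv2.convexHull(c)
    for e in np.arange(.01,.2,.005):
        q=cv2.approxPolyDP(h,e*cv2.arcLength(h,True),True)
        if len(q)==4: break
    return (q[:,0]+.5)/4-.5+[x0,y0]
E
cat > p1.py <<'E'
from pnp import *
img=cv2.imread('pics/w6.png');T=np.eye(4);T[:3,:3]=rot([-177.8138,.0645,19.2141]);T[:3,3]=[0.4987,0.1848,0.2518]
c=bot.camera('wrist');v=dict(T=T@np.array(c['T_tool_cam']),K=np.array(c['camera_matrix']),name='wrist')
q=corners(img,(340,120,490,235));print(q)
t=cam('top');qt=corners(t['img'],(235,180,295,235));print(qt)
def model(p,W,H):
    M=R.from_euler('ZY',[p[3],-p[4]]).as_matrix()
    return [p[:3]+M@np.array([sx*H/2,sy*W/2,0]) for sx,sy in((1,1),(1,-1),(-1,-1),(-1,1))]
def order(v,q):
    P=np.array([atz(v,x,.085)[:2] for x in q]);c=P.mean(0);o=[]
    for sx,sy in((1,1),(1,-1),(-1,-1),(-1,1)): o.append(np.argmax((P-c)@[sx,sy]))
    return q[o]
q=order(v,q);qt=order(t,qt)
def f(p,fz=True):
    m=model(p,p[5],p[6]);e=np.concatenate([(proj(v,a)-b) for a,b in zip(m,q)]+[.5*(proj(t,a)-b) for a,b in zip(m,qt)])
    return np.append(e,[(p[2]-.085)/.001,(p[5]-.075)/.0008,(p[6]-.051)/.0008])
for th in(.2,.45):
    s=least_squares(f,[.545,.066,.085,.05,th,.075,.051]);print(s.x,'deg',np.degrees(s.x[3:5]),s.cost);print(s.fun)
E
python3 p1.py
```

```text
21.6 [0.4955 0.316  0.1767] [-179.948    -0.1256 -167.2115]
fin 348 [275 174  10  35 348] ((495.37237548828125, 315.10211181640625), (32.755550384521484, 8.45851993560791), 12.743565559387207)
amber 3328 [ 241  159   78   51 3328] ((495.4768371582031, 315.210693359375), (52.00267791748047, 76.35856628417969), 12.591525077819824)
{'location': [280.9, 183.1], 'confidence': 0.93} [0.495  0.3164 0.    ]
[[489.375 119.625]
 [489.375 234.375]
 [410.375 234.375]
 [386.875 119.625]]
[[277.875 199.625]
 [277.625 216.625]
 [251.125 216.875]
 [250.625 200.375]]
[ 0.5663  0.0429  0.1006  0.4139 -0.2993  0.0838  0.0754] deg [ 23.7139 -17.1497] 1829.06627645422
[ 14.9922  19.57   -14.7007  18.7645  -9.3521 -23.2684  -2.9548 -17.413
   1.168   -3.1421   2.857   -9.0779   8.6965  -5.2102   6.2834   1.1663
  15.6199  11.0472  30.4942]
[ 0.5663  0.0429  0.1006  0.4139 -0.2993  0.0838  0.0754] deg [ 23.7138 -17.1501] 1829.0662763370588
[ 14.9921  19.57   -14.7008  18.7646  -9.352  -23.2683  -2.9547 -17.413
   1.168   -3.1421   2.857   -9.0778   8.6965  -5.2102   6.2834   1.1663
  15.6199  11.0472  30.4943]
```

```bash
python3 mv.py 0.4915 0.3143 0.013 192.7; sed -i 's/k=((r>150).*astype(np.uint8)/k=((r>150)\&(r-b>90)\&(r-g>50)).astype(np.uint8)/' pnp.py; sed -i "s/^q=corners.*/q=corners(img,(360,140,462,216));print(q)/" p1.py; python3 p1.py
```

```text
t 21.8 shift [0.0051 0.0009 0.1686] turn 0.001 F [-0.1 -0.7 -0.1]
[[388.375 145.375]
 [455.875 171.875]
 [429.625 209.125]
 [365.875 187.625]]
[[279.375 197.875]
 [279.875 218.125]
 [249.125 218.375]
 [248.625 198.125]]
[0.5487 0.068  0.0856 0.0362 0.3585 0.0765 0.0517] deg [ 2.0722 20.5405] 7.547081981594396
[ 0.8168  0.569  -2.3595 -0.0378 -0.4547 -0.3157  1.7322 -0.2218 -0.1772
 -0.0868 -0.3199 -0.2432 -0.4031 -0.3636 -0.1249 -0.2092  0.6098  1.8748
  0.8586]
[0.5487 0.068  0.0856 0.0362 0.3585 0.0765 0.0517] deg [ 2.0722 20.5404] 7.5470819811550705
[ 0.8168  0.569  -2.3595 -0.0378 -0.4547 -0.3157  1.7322 -0.2218 -0.1772
 -0.0868 -0.3199 -0.2432 -0.4031 -0.3636 -0.1249 -0.2092  0.6098  1.8748
  0.8586]
```

arm_command:
  series:
    - [0.002,0,0.04,0]
    - [0.004,0.001,0.085,0]
    - [0.005,0.001,0.125,0]
    - [0.005,0.001,0.155,0]
    - [0.005,0.001,0.169,0]
  hand: 0.04

```text
time: 22.4
ee_pos: [0.4901, 0.3138, 0.0094]
tcp_rot: [-180.0, 0.0, -167.2]
wrist_force: [0.0, -0.4, 0.3]
opening: 0.0402
grasp_force: 0.0
```

arm_command:
  series:
    - [0,0,0,0]
    - [0,0,0,0]
    - [0,0,0,0]
    - [0,0,0,0]
    - [0,0,0,0]
  hand: 0.0
  grip_force: 25

```text
time: 22.9
ee_pos: [0.4921, 0.3156, 0.0134]
tcp_rot: [179.9, 0.3, -167.2]
wrist_force: [-0.3, -0.4, 7.1]
opening: 0.0109
grasp_force: 31.4
```

arm_command:
  series:
    - [0,0,-0.005,0]
    - [0,0,-0.02,0]
    - [0,0,-0.05,0]
    - [0,0,-0.09,0]
    - [0,0,-0.13,0]

```text
time: 23.4
ee_pos: [0.4904, 0.3147, 0.1438]
tcp_rot: [180.0, 0.1, -167.2]
wrist_force: [1.1, -0.1, -2.2]
opening: 0.0113
grasp_force: 30.3
```

```bash
python3 mv.py 0.49 0.067 0.17 183
```

```text
t 23.4 shift [ 0.0551 -0.2415 -0.0264] turn 0.1708 F [ 1.1 -0.1 -2.2]
```

```bash
python3 mv.py 0.536 0.068 0.145 183
```

```text
t 23.4 shift [ 0.0101 -0.2507 -0.0013] turn 0.1708 F [ 1.1 -0.1 -2.2]
```

arm_command:
  series:
    - [0,-0.03,0,0.05]
    - [0,-0.07,0,0.1]
    - [0.003,-0.11,0,0.15]
    - [0.006,-0.15,0,0.17]
    - [0.008,-0.19,0,0.17]

```text
time: 23.9
ee_pos: [0.525, 0.1264, 0.1428]
tcp_rot: [179.9, 0.2, -177.0]
wrist_force: [0.7, 0.4, -0.5]
opening: 0.0111
grasp_force: 30.3
```

```bash
cat > st.py <<'E'
from h import *
import sys
np.set_printoptions(precision=4,suppress=True)
s=bot.get_obs();print(s['time'],s['ee_pos'],s['tcp_rot'],s['wrist_force'],s['torque'],s['opening'],s['grasp_force'])
V={n:cam(n) for n in('wrist','top')};cv2.imwrite('pics/'+sys.argv[1],V['wrist']['img'])
for t,z in [('stage_face',.085),('stage_edge',.06),('slide',s['ee_pos'][2]-.0134)]:
    for n in V:
        m=bot.mark_of(n,t)
        if m: print(t,n,m[0]['confidence'],m[0]['location'],atz(V[n],m[0]['location'],z))
E
python3 st.py w8.png;python3 mv.py 0.536 0.068 0.12 183
```

```text
23.9 [0.525  0.1264 0.1428] [ 179.9437    0.2106 -176.9781] [ 0.6521  0.3953 -0.4652] [-0.0414 -0.0451  0.0022] 0.011146558672400489 30.339750051498413
stage_face wrist 0.65 [194.2, 249.8] [0.5454 0.0666 0.085 ]
stage_face top 0.73 [266.7, 207.8] [0.5487 0.0605 0.085 ]
stage_edge wrist 0.64 [204.7, 177.2] [0.4991 0.07   0.06  ]
stage_edge top 0.98 [264.6, 223.2] [0.5123 0.0656 0.06  ]
slide wrist 0.68 [277.2, 265.2] [0.5288 0.1246 0.1294]
t 24.3 shift [-0.0078 -0.0614  0.0216] turn 0.0023 F [-0.5 -0.2 -0.7]
```

View pics/w8.png

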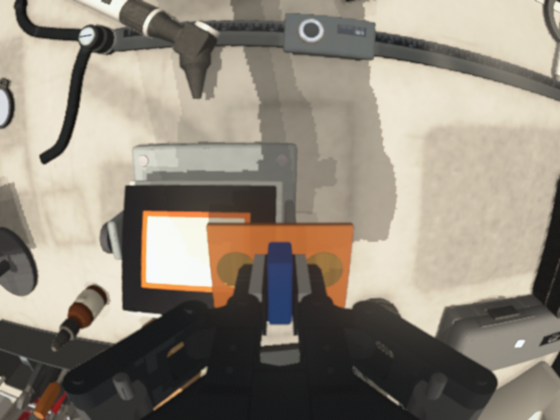

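The slide is level in the grip and parallel to the window, whose visible part spans (145–250, 212–290). Next I go over the stage and descend until it touches.

arm_command:
  series:
    - [-0.002,-0.02,0,0]
    - [-0.005,-0.045,0,0]
    - [-0.008,-0.061,0,0]
    - [-0.008,-0.061,0.015,0]
    - [-0.008,-0.061,0.03,0]
  grip_force: 20

```text
time: 24.8
ee_pos: [0.5363, 0.0682, 0.1104]
tcp_rot: [179.9, 0.2, -176.9]
wrist_force: [-0.6, 0.3, -1.3]
opening: 0.0113
grasp_force: 30.4
```

```bash
python3 mv.py 0.536 0.068 0.105 183
```

```text
t 24.8 shift [ 0.0003 -0.0001  0.0054] turn 0.0012 F [-0.6  0.3 -1.3]
```

arm_command:
  series:
    - [0,0,0.002,0]
    - [0,0,0.004,0]
    - [0,0,0.006,0]
    - [0,0,0.006,0]
    - [0,0,0.006,0]

```text
time: 25.3
ee_pos: [0.5364, 0.0676, 0.1058]
tcp_rot: [179.9, 0.2, -176.9]
wrist_force: [-0.9, 1.0, -0.2]
opening: 0.011
grasp_force: 30.5
```

arm_command:
  series:
    - [0,0,0.001,0]
    - [0,0,0.002,0]
    - [0,0,0.003,0]
    - [0,0,0.004,0]
    - [0,0,0.004,0]

```text
time: 25.8
ee_pos: [0.5367, 0.0673, 0.1018]
tcp_rot: [180.0, 0.2, -177.0]
wrist_force: [0.7, 0.9, 5.3]
opening: 0.0114
grasp_force: 31.2
```

arm_command:
  series:
    - [0,0,0.001,0]
    - [0,0,0.002,0]
    - [0,0,0.003,0]
    - [0,0,0.004,0]
    - [0,0,0.004,0]

```text
time: 26.3
ee_pos: [0.5373, 0.0673, 0.0986]
tcp_rot: [180.0, 0.3, -177.0]
wrist_force: [0.3, -0.3, 9.2]
opening: 0.0114
grasp_force: 31.8
```

arm_command:
  series:
    - [0,0,-0.001,0]
    - [0,0,-0.002,0]
    - [0,0,-0.003,0]
    - [0,0,-0.004,0]
    - [0,0,-0.0045,0]

```text
time: 26.8
ee_pos: [0.5361, 0.0673, 0.102]
tcp_rot: [180.0, 0.1, -177.0]
wrist_force: [-1.8, 0.7, 3.6]
opening: 0.0112
grasp_force: 31.0
```

arm_command:
  series:
    - [0,0,0,0]
    - [0,0,0,0]
    - [0,0,0,0]
    - [0,0,0,0]
    - [0,0,0,0]
  hand: 0.0115

```text
time: 27.3
ee_pos: [0.5362, 0.0673, 0.1018]
tcp_rot: [180.0, 0.1, -177.0]
wrist_force: [-2.1, -0.3, 4.1]
opening: 0.0116
grasp_force: 17.5
```

arm_command:
  series:
    - [0,0,0,0]
    - [0,0,0,0]
    - [0,0,0,0]
    - [0,0,0,0]
    - [0,0,0,0]
  hand: 0.0118

```text
time: 27.8
ee_pos: [0.5362, 0.0674, 0.1018]
tcp_rot: [180.0, 0.1, -177.0]
wrist_force: [-4.0, -1.1, 4.5]
opening: 0.012
grasp_force: 7.5
```

arm_command:
  series:
    - [0,0,0.001,0]
    - [0,0,0.001,0]
    - [0,0,0.002,0]
    - [0,0,0.002,0]
    - [0,0,0.002,0]
  hand: 0.012

```text
time: 28.3
ee_pos: [0.5362, 0.0675, 0.0997]
tcp_rot: [180.0, 0.1, -177.0]
wrist_force: [-2.2, -1.1, -0.0]
opening: 0.0124
grasp_force: 1.9
```

arm_command:
  series:
    - [0,0,0.001,0]
    - [0,0,0.002,0]
    - [0,0,0.003,0]
    - [0,0,0.003,0]
    - [0,0,0.003,0]

```text
time: 28.8
ee_pos: [0.5364, 0.0674, 0.0969]
tcp_rot: [180.0, 0.2, -176.9]
wrist_force: [-1.4, 0.3, 0.2]
opening: 0.0118
grasp_force: 1.8
```

```bash
cat > st2.py <<'E'
from h import *
import sys
np.set_printoptions(precision=4,suppress=True)
s=bot.get_obs();print(s['time'],s['ee_pos'],s['tcp_rot'],s['wrist_force'],s['torque'],s['opening'],s['grasp_force'])
v=cam('wrist',sys.argv[1]+'w.png');sc=cam('scene',sys.argv[1]+'s.png')
a=cv2.resize(v['img'][130:330,180:400],(484,440),interpolation=3);b=cv2.resize(sc['img'][190:260,225:305],(316,276),interpolation=3)
o=np.zeros((440,800,3),np.uint8);o[:,:484]=a;o[:276,484:]=b;cv2.imwrite('pics/'+sys.argv[1]+'.png',o)
for t,z in [('stage_face',.085),('stage_edge',.06),('slide',.083)]:
    for w in(v,sc):
        m=bot.mark_of(w['name'],t)
        if m: print(t,w['name'],m[0]['confidence'],m[0]['location'],atz(w,m[0]['location'],z))
im=v['img'].astype(int);B,G,r=im[...,0],im[...,1],im[...,2]
k=(r>120)&(r>B+60)&(G>50)&(r-G>30);k[340:]=0;k[:130]=0;k[:,:180]=0;k[:,400:]=0
n,l,st,ce=cv2.connectedComponentsWithStats(k.astype(np.uint8));j=np.argsort(-st[1:,4])[:3]+1;print(st[j])
E
python3 st2.py a9
```

```text
28.8 [0.5364 0.0674 0.0969] [ 179.953     0.1513 -176.9496] [-1.4059  0.2922  0.1557] [-0.0068  0.3205 -0.0351] 0.011768296914552018 1.7779101245105267
stage_face scene 0.92 [262.1, 228.8] [0.5367 0.0792 0.085 ]
stage_edge wrist 0.67 [280.9, 183.9] [0.5007 0.0656 0.06  ]
stage_edge scene 0.58 [269.5, 240.1] [0.5031 0.0753 0.06  ]
slide wrist 0.58 [277.2, 269.5] [0.5432 0.0657 0.083 ]
slide scene 0.62 [264.1, 225.1] [0.548  0.0635 0.083 ]
[[ 205  221  148   89 7558]
 [ 266  318   28    8  177]]
```

View pics/a9.png

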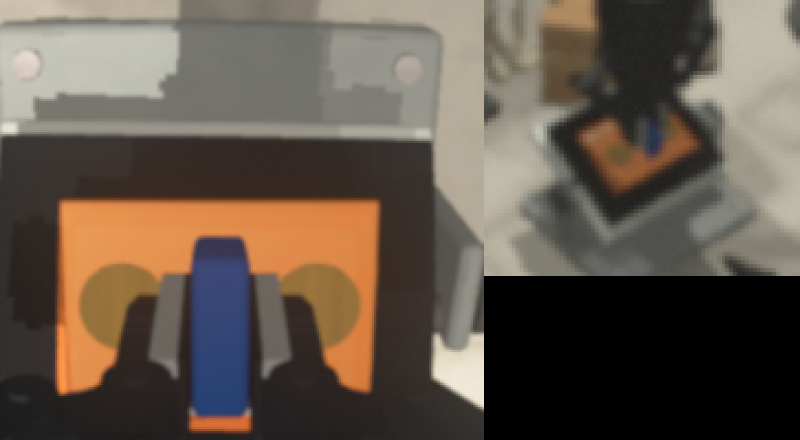

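The slide has pivoted and lies over the window, with its lower edge at crop row 200 (60–380). A thin strip of the border shows at its left side. I'll measure its offset against the pad's edges.

```bash
cat > m.py <<'E'
from h import *
import sys
np.set_printoptions(precision=4,suppress=True)
img=cv2.imread('pics/a9w.png');c=bot.camera('wrist')
T=np.eye(4);T[:3,:3]=rot([179.953,.1513,-176.9496]);T[:3,3]=[.5364,.0674,.0969]
v=dict(T=T@np.array(c['T_tool_cam']),K=np.array(c['camera_matrix']),name='wrist')
C=np.array([.5475,.067,.085])
def onface(px,off,th,yaw=np.radians(2.8)):
    M=R.from_euler('ZY',[yaw,-th]).as_matrix();o,d=ray(v,px);n=M[:,2]
    p=o+d*(((C+off*n-o)@n)/(d@n));return M.T@(p-C)*1000
g=img.astype(int)
# slide lower edge/sides, pad edges by profiles
print('col 240 rows 180-230 BGR');[print(y,g[y,240]) for y in range(184,226,2)]
print('row 205',[(x,int(g[205,x].sum())) for x in range(160,200,2)],[(x,int(g[205,x].sum())) for x in range(366,392,2)])
print('row 240 R',[(x,int(g[240,x,2])) for x in range(196,216)],[(x,int(g[240,x,2])) for x in range(342,360)])
for th in(.3,.36,.42):
    print(th,'slide corners',onface((207.3,221),.005,th),onface((352.7,221),.005,th),'pad LR',onface((376.8,192.3),0,th))
E
python3 m.py
```

```text
col 240 rows 180-230 BGR
184 [116 124 126]
186 [134 144 148]
188 [140 151 154]
190 [129 139 142]
192 [63 69 74]
194 [43 47 54]
196 [44 48 56]
198 [43 47 57]
200 [43 47 56]
202 [41 46 56]
204 [39 44 55]
206 [39 44 56]
208 [38 44 55]
210 [38 43 56]
212 [36 43 55]
214 [36 43 56]
216 [36 42 56]
218 [33 41 57]
220 [ 36  62 104]
222 [ 65 123 203]
224 [ 78 142 226]
row 205 [(160, 608), (162, 597), (164, 593), (166, 592), (168, 594), (170, 598), (172, 595), (174, 547), (176, 529), (178, 436), (180, 198), (182, 155), (184, 154), (186, 154), (188, 158), (190, 158), (192, 158), (194, 156), (196, 157), (198, 159)] [(366, 153), (368, 155), (370, 159), (372, 158), (374, 156), (376, 259), (378, 482), (380, 504), (382, 505), (384, 510), (386, 509), (388, 510), (390, 510)]
row 240 R [(196, 47), (197, 47), (198, 47), (199, 47), (200, 48), (201, 49), (202, 47), (203, 48), (204, 49), (205, 67), (206, 110), (207, 162), (208, 207), (209, 227), (210, 233), (211, 233), (212, 233), (213, 233), (214, 233), (215, 233)] [(342, 221), (343, 221), (344, 221), (345, 221), (346, 221), (347, 220), (348, 219), (349, 214), (350, 196), (351, 154), (352, 96), (353, 61), (354, 56), (355, 57), (356, 57), (357, 56), (358, 57), (359, 56)]
0.3 slide corners [-31.7996 -38.4483   5.    ] [-32.0264  39.2089   5.    ] pad LR [-47.5654  54.1492   0.    ]
0.36 slide corners [-31.4123 -38.8747   5.    ] [-31.641   39.6484   5.    ] pad LR [-47.697   55.0334  -0.    ]
0.42 slide corners [-31.1386 -39.2962   5.    ] [-31.37   40.083   5.   ] pad LR [-48.0025  55.9258   0.    ]
```

```bash
cat > m2.py <<'E'
from h import *
from scipy.optimize import least_squares
np.set_printoptions(precision=4,suppress=True)
def edges(g,rows,lo,hi,chan,thr,up):
    L=[]
    for y in rows:
        s=g[y,lo:hi,2].astype(float) if chan=='r' else g[y,lo:hi].sum(1).astype(float)
        d=(s>thr) if up else (s<thr)
        i=np.where(d)[0]
        if len(i)>3: L.append((y,lo+i[0],lo+i[-1]))
    return L
def sub(s,i,thr): return i
def run(img,v,tcp):
    g=img
    # slide (amber): R>130
    S=[];Pd=[]
    for y in range(228,300,4):
        s=g[y,:,2].astype(float)
        for a,b,sg in((190,222,-1),(340,366,1)):
            x=np.arange(a,b);w=s[a:b]-140;j=np.where(np.sign(w[:-1])!=np.sign(w[1:]))[0]
            if len(j): k=j[0] if sg<0 else j[-1];S.append((x[k]+w[k]/(w[k]-w[k+1]),y,sg))
    for y in range(196,240,4):
        s=g[y].sum(1).astype(float)
        for a,b,sg in((150,200,-1),(362,395,1)):
            x=np.arange(a,b);w=s[a:b]-330;j=np.where(np.sign(w[:-1])!=np.sign(w[1:]))[0]
            if len(j): k=j[-1] if sg<0 else j[0];Pd.append((x[k]+w[k]/(w[k]-w[k+1]),y,sg))
    low=[]
    lowp=[]
    for x in range(215,350,9):
        s=g[:,x,2].astype(float)-130;j=[y for y in range(205,240) if s[y]<0<=s[y+1]]
        if j: low.append((x,j[0]-s[j[0]]/(s[j[0]+1]-s[j[0]])))
        s=g[:,x].sum(1).astype(float)-300;j=[y for y in range(180,205) if s[y]>0>=s[y+1]]
        if j: lowp.append((x,j[0]-s[j[0]]/(s[j[0]+1]-s[j[0]])))
    def fit(sd,lw,hw,hx,zt,p0,pr):
        def f(p):
            M=R.from_euler('ZY',[p[3],-p[4]]).as_matrix();e=[]
            def loc(px):
                o,d=ray(v,px);n=M[:,2];q=p[:3]+zt*n;return M.T@(o+d*((q-o)@n)/(d@n)-p[:3])
            for x,y,sg in sd: e.append((loc((x,y))[1]-sg*hw)/.0005)
            for x,y in lw: e.append((loc((x,y))[0]+hx)/.0005)
            return np.r_[e,[(p[2]-pr[0])/.01,(p[4]-pr[1])/.5]]
        s=least_squares(f,p0,loss='soft_l1');J=s.jac;cv=np.sqrt(np.diag(np.linalg.inv(J.T@J)));print(len(sd),len(lw),'pos',s.x[:3],'yaw,th',s.x[3:],'sd',cv,'rms',np.sqrt(np.mean(s.fun**2))*.5,'mm');return s.x
    print('slide');a=fit(S,low,.038,.026,.005,[.545,.067,.085,.05,.3],(.085,.3))
    print('pad');b=fit(Pd,lowp,.058,.048,0,[.547,.067,.085,.05,.36],(.085,.36))
    M=R.from_euler('ZY',[b[3],-b[4]]).as_matrix();print('slide in face mm',M.T@(a[:3]-b[:3])*1000)
if __name__=='__main__':
    import sys
    if len(sys.argv)<2:
        img=cv2.imread('pics/a9w.png');c=bot.camera('wrist');T=np.eye(4);T[:3,:3]=rot([179.953,.1513,-176.9496]);T[:3,3]=[.5364,.0674,.0969]
        v=dict(T=T@np.array(c['T_tool_cam']),K=np.array(c['camera_matrix']),name='wrist')
    else:
        s=bot.get_obs();print(s['time'],s['ee_pos'],s['tcp_rot'],s['wrist_force'],s['torque'],s['opening'],s['grasp_force']);v=cam('wrist',sys.argv[1]);img=v['img']
    run(img,v,0)
E
python3 m2.py
```

```text
slide
36 15 pos [0.5402 0.066  0.0879] yaw,th [0.0335 0.3828] sd [0.0002 0.0001 0.0005 0.0071 0.0412] rms 0.28126631746774944 mm
pad
21 15 pos [0.5183 0.0645 0.0964] yaw,th [0.0372 1.3601] sd [0.0011 0.0003 0.0019 0.0028 0.0355] rms 1.0672943818192084 mm
slide in face mm [ -3.6788   0.6986 -23.206 ]
```

Measured slope of the slide is about 0.38 rad, so it is roughly flush, but it sits about 5 mm down the slope. I'll lower the loose fingers until their tips press the plate flush, then regrip.

arm_command:
  series:
    - [0,0,0.001,0]
    - [0,0,0.002,0]
    - [0,0,0.003,0]
    - [0,0,0.004,0]
    - [0,0,0.004,0]

```text
time: 29.8
ee_pos: [0.5362, 0.0674, 0.0926]
tcp_rot: [180.0, 0.1, -177.0]
wrist_force: [-1.2, -0.2, -0.3]
opening: 0.0122
grasp_force: 1.9
```

arm_command:
  series:
    - [0,0,0.001,0]
    - [0,0,0.002,0]
    - [0,0,0.003,0]
    - [0,0,0.004,0]
    - [0,0,0.004,0]

```text
time: 30.3
ee_pos: [0.5367, 0.0674, 0.0892]
tcp_rot: [180.0, 0.2, -177.0]
wrist_force: [0.1, 0.6, 4.1]
opening: 0.0115
grasp_force: 2.7
```

```bash
python3 m2.py a10.png
```

```text
30.3 [0.5367 0.0674 0.0892] [ 179.9558    0.2054 -176.9541] [0.0639 0.6321 4.1127] [-0.052  -0.0528 -0.025 ] 0.011473814540501035 2.661990188062191
slide
36 15 pos [0.5411 0.0655 0.0833] yaw,th [0.0446 0.4964] sd [0.0002 0.0001 0.0004 0.006  0.04  ] rms 0.3210869235984333 mm
pad
20 15 pos [0.5211 0.0646 0.0975] yaw,th [0.0372 1.2945] sd [0.0016 0.0003 0.0012 0.0035 0.0457] rms 1.004613297548671 mm
slide in face mm [ -8.1831   0.2074 -23.1141]
```

arm_command:
  series:
    - [0,0,0,0]
    - [0,0,0,0]
    - [0,0,0,0]
    - [0,0,0,0]
    - [0,0,0,0]
  hand: 0.0105
  grip_force: 25

```text
time: 30.85
ee_pos: [0.5364, 0.0674, 0.089]
tcp_rot: [180.0, 0.2, -177.0]
wrist_force: [0.4, 0.9, 3.2]
opening: 0.0115
grasp_force: 25.7
```

arm_command:
  series:
    - [0,0,-0.001,0]
    - [0,0,-0.002,0]
    - [0,0,-0.003,0]
    - [0,0,-0.003,0]
    - [0,0,-0.003,0]

```text
time: 31.35
ee_pos: [0.5362, 0.0674, 0.0916]
tcp_rot: [180.0, 0.1, -177.0]
wrist_force: [-1.4, 0.6, -1.0]
opening: 0.0114
grasp_force: 25.2
```

```bash
python3 m2.py a11.png
```

```text
31.35 [0.5362 0.0674 0.0916] [ 179.9532    0.119  -176.9517] [-1.4369  0.6109 -1.033 ] [-0.0114  0.2205 -0.0591] 0.011368938375578872 25.175996124744415
slide
36 15 pos [0.5405 0.0655 0.0857] yaw,th [0.0462 0.493 ] sd [0.0002 0.0001 0.0004 0.0058 0.0391] rms 0.1730021237381358 mm
pad
21 15 pos [0.5202 0.0644 0.0974] yaw,th [0.037  1.3085] sd [0.0014 0.0003 0.0014 0.0032 0.0414] rms 1.0216610706944118 mm
slide in face mm [ -6.0788   0.3718 -22.7291]
```

```bash
cat > m3.py <<'E'
from h import *
np.set_printoptions(precision=4,suppress=True)
img=cv2.imread('pics/w8.png').astype(int);c=bot.camera('wrist');T=np.eye(4);T[:3,:3]=rot([179.9437,.2106,-176.9781]);T[:3,3]=[.525,.1264,.1428]
v=dict(T=T@np.array(c['T_tool_cam']),K=np.array(c['camera_matrix']),name='wrist')
r,b=img[...,2],img[...,0]
x=175;print('col175 R',[(y,int(r[y,x]),int(b[y,x])) for y in list(range(176,190))+list(range(206,222))+list(range(284,296))+list(range(303,318))])
y=250;print('row250 R',[(q,int(r[y,q]),int(b[y,q])) for q in list(range(116,128))+list(range(136,152))])
for th in(.36,.4):
    M=R.from_euler('ZY',[.045,-th]).as_matrix();n=M[:,2];C=np.array([.5475,.067,.085])
    for p in[(175,184.5),(175,211),(175,290.5),(175,310),(141,250),(123,250)]:
        o,d=ray(v,p);print(th,p,M.T@(o+d*((C-o)@n)/(d@n)-C)*1000)
E
python3 m3.py
```

```text
col175 R [(176, 113, 106), (177, 113, 105), (178, 113, 106), (179, 117, 109), (180, 127, 117), (181, 138, 126), (182, 145, 132), (183, 141, 128), (184, 117, 107), (185, 80, 71), (186, 56, 49), (187, 55, 48), (188, 55, 47), (189, 55, 46), (206, 57, 48), (207, 57, 49), (208, 57, 48), (209, 56, 48), (210, 85, 50), (211, 165, 55), (212, 235, 64), (213, 246, 68), (214, 246, 69), (215, 246, 75), (216, 246, 115), (217, 247, 180), (218, 247, 226), (219, 248, 234), (220, 248, 234), (221, 248, 234), (284, 247, 181), (285, 247, 107), (286, 247, 71), (287, 247, 68), (288, 242, 66), (289, 204, 57), (290, 127, 50), (291, 64, 43), (292, 48, 45), (293, 48, 46), (294, 48, 45), (295, 48, 46), (303, 51, 46), (304, 49, 45), (305, 48, 45), (306, 43, 41), (307, 36, 34), (308, 28, 29), (309, 27, 28), (310, 25, 26), (311, 26, 28), (312, 26, 27), (313, 27, 28), (314, 27, 27), (315, 26, 28), (316, 26, 28), (317, 25, 26)]
row250 R [(116, 195, 185), (117, 187, 176), (118, 170, 160), (119, 142, 134), (120, 106, 100), (121, 70, 67), (122, 45, 43), (123, 38, 38), (124, 39, 38), (125, 38, 37), (126, 38, 38), (127, 39, 38), (136, 39, 38), (137, 40, 38), (138, 41, 40), (139, 39, 39), (140, 67, 40), (141, 157, 47), (142, 235, 60), (143, 247, 65), (144, 247, 66), (145, 247, 93), (146, 247, 179), (147, 248, 245), (148, 248, 251), (149, 248, 251), (150, 248, 250), (151, 248, 250)]
0.36 (175, 184.5) [-48.1061 -15.3199  -0.    ]
0.36 (175, 211) [-29.1639 -14.9023   0.    ]
0.36 (175, 290.5) [ 28.4628 -15.7504   0.    ]
0.36 (175, 310) [ 43.3909 -16.4664  -0.    ]
0.36 (141, 250) [ -0.2391 -41.9717  -0.    ]
0.36 (123, 250) [  0.4598 -57.3193   0.    ]
0.4 (175, 184.5) [-48.3328 -15.9622  -0.    ]
0.4 (175, 211) [-29.202  -15.2882  -0.    ]
0.4 (175, 290.5) [ 28.2091 -15.3733   0.    ]
0.4 (175, 310) [ 42.8907 -15.8875   0.    ]
0.4 (141, 250) [ -0.2382 -41.976   -0.    ]
0.4 (123, 250) [  0.458  -57.3098   0.    ]
```

arm_command:
  series:
    - [-0.001,0,-0.001,0]
    - [-0.003,0,-0.002,0]
    - [-0.005,0,-0.0025,0]
    - [-0.006,0,-0.003,0]
    - [-0.006,0,-0.003,0]

```text
time: 31.95
ee_pos: [0.5426, 0.0677, 0.095]
tcp_rot: [180.0, 0.2, -177.0]
wrist_force: [0.3, -0.3, 0.3]
opening: 0.0117
grasp_force: 25.2
```

arm_command:
  series:
    - [-0.0007,0,0.002,0]
    - [-0.0011,0,0.003,0]
    - [-0.0014,0,0.004,0]
    - [-0.0018,0,0.005,0]
    - [-0.0018,0,0.005,0]

```text
time: 32.45
ee_pos: [0.5446, 0.0678, 0.0904]
tcp_rot: [180.0, 0.2, -177.0]
wrist_force: [-0.8, -0.7, 6.5]
opening: 0.0114
grasp_force: 26.2
```

```bash
python3 m2.py a12.png
```

```text
32.45 [0.5446 0.0678 0.0904] [ 179.96      0.2206 -176.9534] [-0.7662 -0.666   6.5426] [-0.1452 -0.0099 -0.1059] 0.011385189958609794 26.15773916244507
slide
36 15 pos [0.546  0.0657 0.0832] yaw,th [0.0345 0.4904] sd [0.0002 0.0001 0.0004 0.0059 0.0372] rms 0.18300815977679907 mm
pad
22 15 pos [0.5497 0.0659 0.0779] yaw,th [0.0372 0.4649] sd [0.0008 0.0001 0.0011 0.0057 0.0454] rms 0.08249703307882267 mm
slide in face mm [-0.9607 -0.1214  6.3939]
```

arm_command:
  series:
    - [0,0,0,0]
    - [0,0,0,0]
    - [0,0,0,0]
    - [0,0,0,0]
    - [0,0,0,0]
  hand: 0.012

```text
time: 33.0
ee_pos: [0.5442, 0.0678, 0.09]
tcp_rot: [180.0, 0.2, -177.0]
wrist_force: [-0.3, 1.2, 4.3]
opening: 0.0121
grasp_force: 3.2
```

arm_command:
  series:
    - [0,0,0,0]
    - [0,0,0,0]
    - [0,0,0,0]
    - [0,0,0,0]
    - [0,0,0,0]
  hand: 0.0105

```text
time: 33.5
ee_pos: [0.5441, 0.0678, 0.0899]
tcp_rot: [180.0, 0.1, -177.0]
wrist_force: [-0.3, 0.1, 4.6]
opening: 0.0113
grasp_force: 25.8
```

```bash
sed -i 's/fit(Pd,lowp,.058,.048/fit(Pd,lowp,.056,.047/' m2.py; python3 m2.py a13.png; python3 - <<'E'
from h import *
V={n:cam(n) for n in('scene','top')}
for t in('cover_bar','hook_tip','stage_edge','slide'):
    rs=[(ray(V[n],m[0]['location']),round(m[0]['confidence'],2)) for n in V for m in[bot.mark_of(n,t)] if m]
    print(t,[r[1] for r in rs],tri([r[0] for r in rs]) if len(rs)>1 else '')
E
```

```text
33.5 [0.5441 0.0678 0.0899] [ 179.9581    0.1391 -176.9548] [-0.2908  0.0596  4.5687] [-0.1555 -0.0042  0.0387] 0.011324099140573245 25.79777956008911
slide
36 15 pos [0.5454 0.0657 0.0843] yaw,th [0.0358 0.4902] sd [0.0002 0.0001 0.0004 0.0061 0.038 ] rms 0.18992845408805917 mm
pad
18 15 pos [0.5415 0.066  0.0921] yaw,th [0.0396 0.6779] sd [0.0029 0.0003 0.0027 0.006  0.1107] rms 2.3905418535765786 mm
slide in face mm [-1.8638 -0.5087 -8.5942]
cover_bar [0.66, 0.84] (array([ 0.58223993, -0.23693064,  0.16980542]), [np.float64(0.003347629932950747), np.float64(0.003347629932950503)])
hook_tip [0.92, 0.77] (array([ 0.52780369, -0.24031077,  0.19471582]), [np.float64(0.0037934672265205393), np.float64(0.003793467226520696)])
stage_edge [0.9] 
slide [0.77, 0.24] (array([ 0.7297371 , -0.1849066 , -0.21293289]), [np.float64(0.10374674171372067), np.float64(0.10374674171372081)])
```

```bash
python3 -c "
from workcell import bot
print(bot.job_done())"
```

```text
the job is handed in; nothing more can be done
None
```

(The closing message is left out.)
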